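# Hold the matching rubbing float flush on the sloped stone face

## Task

Pick up the rubbing float whose plate is as long as the stone slab on the tilting stand is wide, leaving the two other floats where they are. Tilt it to match the slope of the slab's face, lay it on centred and square with its length across the slope, and press it gently but firmly flush against the stone, ready for the first stroke. Finish while still gripping the float and pressing it flush: do not let go.

Things in the scene. Friction and masses are not known exactly. Their poses are not given: they have to be found in the camera images.
- float_short: The shortest of 3 look-alike loose rubbing floats (places swap): flat steel plate 70 (x) by 80 mm (y, its length), 10 thick; on top, midway, a wooden grip bar 62 mm long along x, 22 wide, from z = 10 to 46 mm. Origin: centre of the flat underside (working face), z out through the bar. Starts flat on the bench, x within 20 degrees of world x. 0.2 to 0.35 kg.
- float_medium: The middle-sized (fits the slab) of 3 look-alike loose rubbing floats (places swap): flat steel plate 70 (x) by 104 mm (y, its length), 10 thick; on top, midway, a wooden grip bar 62 mm long along x, 22 wide, from z = 10 to 46 mm. Origin: centre of the flat underside (working face), z out through the bar. Starts flat on the bench, x within 20 degrees of world x. 0.2 to 0.35 kg.
- float_long: The longest of 3 look-alike loose rubbing floats (places swap): flat steel plate 70 (x) by 128 mm (y, its length), 10 thick; on top, midway, a wooden grip bar 62 mm long along x, 22 wide, from z = 10 to 46 mm. Origin: centre of the flat underside (working face), z out through the bar. Starts flat on the bench, x within 20 degrees of world x. 0.2 to 0.35 kg.
- float_medium_grip (a point): Centre of the middle-sized float's grip bar, 28 mm above the plate's underside; axes as the float's
- bed: Hinged bed of the fixed grey stand (150 x 170 mm, cheeks 78 mm high beside the slab), rigidly clamped 8 to 22 degrees from level, low edge to the robot within 23 degrees. Carries a cream stone slab 100 mm up the slope (x), 104 mm wide (y), 24 thick. Origin: mid hinge axis at the low edge, 30 mm over the bench; z out of the face
- face (a point): Centre of the slab's flat upper face, the sloped face to match: 53 mm up the slope from the hinge axis and 34 mm out; x points up the slope, y across, z straight out of the face. A push of about 10 to 15 N on it is right; more than 35 N is too much

How it is judged:
On the way:
1. the matching float is lifted clear of the bench in the gripper (height (world z) of float_medium above 0.04 m and contact force between the fingers and float_medium above 1 N and contact force between float_medium and bed below 0.1 N), for 0.2 s.
At the end, for the whole second after the job is handed in: The gripped middle float lies underside down on the slab: flush within 0.05 rad and 2.5 mm, centred within 12 mm both ways, length within 0.12 rad of across the slope, pressed with 5 to 35 N, gripped over 2 N, still (under 20 mm/s); the other floats within 30 mm of where they stood (angle between the z axis of float_medium and the z axis of face, either way round below 0.05 rad and angle between the y axis of float_medium and the y axis of face, either way round below 0.12 rad and z of float_medium_grip in the frame of face above 0.02 m and x of float_medium in the frame of face between -0.012 and 0.012 m and y of float_medium in the frame of face between -0.012 and 0.012 m and z of float_medium in the frame of face between -0.0025 and 0.0025 m and contact force between float_medium and bed between 5 and 35 N and contact force between the fingers and float_medium above 2 N and linear speed of float_medium below 0.02 m/s and distance of each of float_short, float_long from where it was at the start of the episode below 0.03 m); the arm keeps its last pose, push and grip.
It fails at once if the float is pressed or knocked on the stone with more than 50 N (contact force between float_medium and bed above 50 N).
It fails at once if one of the other floats is moved more than 30 mm (distance of any of float_short, float_long from where it was at the start of the episode above 0.03 m).
It also fails if it takes over 45 s, if anything falls off the work surface, if the arm or the gripper's body presses on something with over 40 N, if the wrist force passes 120 N, or if a joint passes its speed limit or range.

## Robot

A 7-joint arm with a two-finger parallel gripper is mounted at the origin on a cart in front of the work surface, level with it; the furniture and walls round the work are solid. World frame = base frame: x ahead of the robot, y to its left, z up, the work surface at z = 0. Lengths are in m, angles in rad, forces in N, time in s.
With the tool pointing down it reaches from about 0.4 to 0.85 m from the base axis. Payload 4.5 kg.
Tool frame: the origin (TCP) lies between the finger pads; the fingertips stand 14 mm ahead of it and the grasp point (between the pads) lies 5 mm behind it; x points along the fingers, z is the direction in which the jaws open and shut, and the axes are right-handed (so a half turn about x gives the same grasp; the last joint's range is limited). The gripper opens to 88 mm and grips with 3 to 60 N. Pads are 18 mm wide; open, the fingers measure 123 mm over their backs; the gripper's body (75 mm by 187 mm) begins 45 mm behind the grasp point.
Start: joints at [1.171, 0.689, -0.195, 1.565, 0.157, 0.902, -0.215], TCP at [0.263, -0.567, 0.253] pointing down, gripper open.
Joint ranges: [-3.01, 3.01], [-0.46, 2.08], [-1.47, 1.51], [0.13, 2.56], [-1, 4.14], [0.04, 2.09], [-2.66, 2.66]. Speed limits (rad/s): [2.57, 2.57, 3.14, 3.14, 3.14, 3.14, 3.14].

## Interface

Orientations are given as a unit quaternion [x, y, z, w].
In Python, from plant import r, cams gives the robot as it stands.
- The arm moves only by the tool apply_moves, never from a script. Its arguments are lists of equal length, an entry for each row: "travel": the shift along the world's x, y, z in cm, a list of three; "roll": the turn about the world's z in degrees; "gripper": the finger opening in cm, from 0 to 8.81. In form: {"travel": [[x, y, z], ...], "roll": [roll, ...], "gripper": [gripper, ...]}. A call has exactly 8 rows; each row is the pose to reach, as a shift and turn from the pose commanded when the call began; what a row does not reach only later rows make up. A row lasts 1/12 s, in which the tool goes at most 41.7 mm and 7.16 degrees, less where a joint would pass 70% of its speed; a pose out of reach is approached as far as the arm can. A call with a gripper value outside its range is refused whole. The fingers move at their own pace and stop on an object; "newtons" is the grip in N (left out, the last holds). Time passes only in rows, so rows that repeat a pose let the fingers close, or fill a call up. It gives the time, the measured TCP pose, the force and the opening at its end, in the units of the state.
- r.get_state(): the state, without advancing time (a new reading comes with each control period).
- cams.snapshot(name): name is "side" or "top" or "wrist"; returns a dict with "image" (400x640x3 uint8, red, green, blue), "fx", "fy", "cx", "cy" (pixels), "dist" ([k1, k2, p1, p2, k3] as OpenCV has them; the pictures are not rectified), "R" (3x3) and "t" (3): a world point X has camera coordinates R X + t. Camera axes: x right, y down, z forward; pixel columns grow to the right and rows downward; lengths in m; the calibration is good to about 2 mm. A picture is of the moment at which its call begins. There is no depth.
- r.finish_job(): hands the job in, once; it reports no verdict.
The state is a dict: "clock": time; "q": joint angles; "qd": joint speeds; "joint_torque": joint torques, N m; "tool_pos": TCP position; "eef_rot": TCP orientation; "contact_force": force on the tool from outside, world axes, zero at the start; "moment": the same for the moment, N m; "opening": opening from 0.0 (shut) to 1.0 (fully open).
Only numpy, scipy, OpenCV 4.12 (cv2) and the standard library are available. Lean on these libraries where they do the work, as an engineer would, in place of code of your own. Each camera call takes 0.05 s, during which the arm holds its last target. There are 200 camera calls.

## Working session

There is one attempt and no reset: what is moved stays moved. The work goes in short steps, Python scripts to look and compute and a tool call to move; the robot and the scene stay as the last step left them, time stands still between calls to the robot, and variables do not carry over. Pictures are saved under pics/ and viewed, about 8 in all and at most 12, crops included, and the job is handed in when it is done.

Besides the shell and the picture viewer there is one more tool, called after "Request:" by a JSON object that holds its "api" and its "payload". apply_moves: Moves the arm, as the interface text tells. Its arguments: {"type":"object","properties":{"travel":{"type":"array","items":{"type":"array","items":{"type":"number"}}},"roll":{"type":"array","items":{"type":"number"}},"gripper":{"type":"array","items":{"type":"number"}},"newtons":{"type":"number"}},"required":["travel","roll","gripper"]}

```bash
mkdir -p pics; ls; python3 - <<'E'
from plant import r,cams
import cv2,numpy as np,pickle
s=r.get_state();print(s['clock'],s['tool_pos'],s['eef_rot'],s['contact_force'],s['opening'])
d={n:cams.snapshot(n) for n in('top','side','wrist')}
pickle.dump(d,open('s0.pkl','wb'))
for n in d:
    c=d[n];print(n,c['fx'],c['cx'],c['cy'],c['dist'],np.round(-c['R'].T@c['t'],3),np.round(c['R'],2).tolist())
    cv2.imwrite(f'pics/{n}0.png',c['image'][:,:,::-1])
E
```

```text
pics
0.0 [ 0.26239267 -0.56658053  0.25189107] [ 0.3809705   0.5964797  -0.38034708  0.59532306] [ 0.58814176 -0.05794798  0.27061611] 0.9983715921631954
top 401.02630191881923 316.99467152194796 205.41709957854437 [-0.0335726  0.         0.         0.         0.       ] [ 0.475 -0.012  0.934] [[-0.01, -1.0, -0.01], [-0.99, 0.01, -0.13], [0.13, 0.01, -0.99]]
side 394.3775413784257 319.3291407572414 190.21735989693923 [-0.03261075  0.          0.          0.          0.        ] [0.212 0.459 0.716] [[-0.79, -0.61, -0.01], [-0.45, 0.6, -0.66], [0.41, -0.52, -0.75]]
wrist 343.7481259291761 320.0841915617467 197.14997603039677 [-0.05329541  0.          0.          0.          0.        ] [ 0.332 -0.535  0.384] [[0.42, -0.91, -0.0], [-0.87, -0.4, 0.29], [-0.27, -0.12, -0.96]]
```

View pics/top0.png

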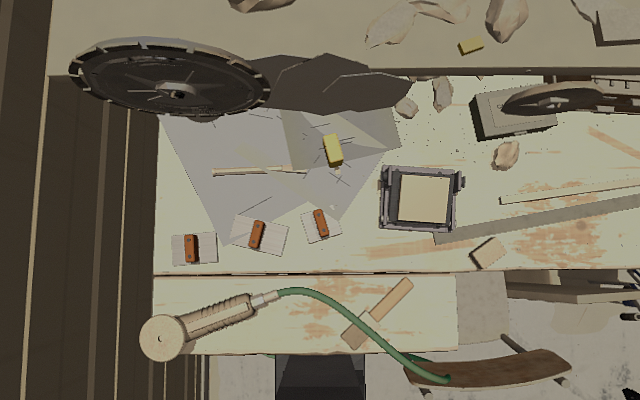

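View pics/side0.png

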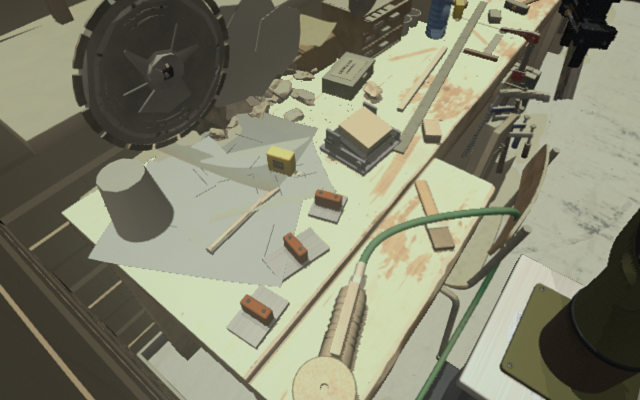

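```bash
python3 - <<'E'
import cv2,pickle,numpy as np
d=pickle.load(open('s0.pkl','rb'))
t=d['top']['image'][:,:,::-1];s=d['side']['image'][:,:,::-1]
a=cv2.resize(t[195:275,160:360],None,fx=4,fy=4,interpolation=cv2.INTER_CUBIC)
b=cv2.resize(t[150:240,370:475],None,fx=3.3,fy=3.3,interpolation=cv2.INTER_CUBIC)
c=cv2.resize(s[95:180,310:412],None,fx=3.3,fy=3.3,interpolation=cv2.INTER_CUBIC)
o=np.zeros((620,800,3),np.uint8);o[:320]=a;o[322:322+b.shape[0],:b.shape[1]]=b[:298];o[322:322+c.shape[0],400:400+c.shape[1]]=c[:298]
cv2.imwrite('pics/c1.png',o[:600])
E
```

```text
(no output)
```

View pics/c1.png

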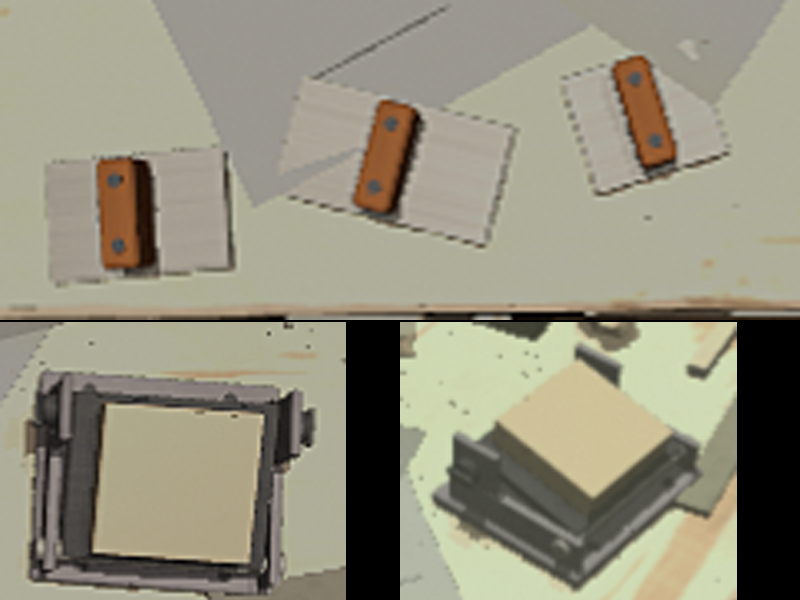

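```bash
cat > h.py <<'E'
import cv2,numpy as np
def K(c): return np.array([[c['fx'],0,c['cx']],[0,c['fy'],c['cy']],[0,0,1]])
def und(c,p): return cv2.undistortPoints(np.float64(p).reshape(-1,1,2),K(c),np.array(c['dist']))[:,0]
def plane(c,p,z):
    u=und(c,p);R,t=np.array(c['R']),np.array(c['t']);o=-R.T@t
    d=np.c_[u,np.ones(len(u))]@R
    return o+d*((z-o[2])/d[:,2:])
def tri(c1,p1,c2,p2):
    P=[np.c_[c['R'],c['t']] for c in(c1,c2)]
    X=cv2.triangulatePoints(P[0],P[1],und(c1,p1).T,und(c2,p2).T);return (X[:3]/X[3]).T
def sub(c,p):
    g=cv2.cvtColor(np.ascontiguousarray(c['image']),cv2.COLOR_RGB2GRAY)
    return cv2.cornerSubPix(g,np.float32(p).reshape(-1,1,2),(3,3),(-1,-1),(3,50,.01))[:,0]
E
python3 - <<'E'
import pickle;from h import *
np.set_printoptions(precision=4,suppress=True)
d=pickle.load(open('s0.pkl','rb'));T,S=d['top'],d['side']
pt=[(401.8,174.8),(450.3,177.9),(445.8,223.0),(398.2,220.0)]
ps=[(339.4,126.8),(364.5,107.1),(392.4,128.3),(368.5,148.3)]
for f in (lambda c,p:np.array(p),sub):
    a,b=f(T,pt),f(S,ps);print(a.tolist(),b.tolist())
    X=tri(T,a,S,b);print(X)
    c=X.mean(0);x=(X[0]+X[1]-X[2]-X[3])/2;y=(X[0]+X[3]-X[1]-X[2])/2
    n=np.cross(x,y);n/=np.linalg.norm(n)
    print('c',c,'len',np.linalg.norm(x),np.linalg.norm(y),'n',n,'tilt',np.degrees(np.arccos(n[2])),'yaw x',np.degrees(np.arctan2(x[1],x[0])),'yaw y',np.degrees(np.arctan2(-y[0],y[1])))
L=lambda q:np.array(q)/4+[160,195]
pl=L([(46,163),(226,150),(234,268),(53,284)]);bt=L([(98,158),(137,157),(142,266),(102,267)])
for p,z in((pl,.01),(bt,.046)):
    X=plane(T,p,z);print(X,X.mean(0),'sides',np.linalg.norm(X[0]-X[1]),np.linalg.norm(X[1]-X[2]))
    x=X[0]+X[1]-X[2]-X[3];print('yaw',np.degrees(np.arctan2(x[1],x[0])))
E
```

```text
[[401.8, 174.8], [450.3, 177.9], [445.8, 223.0], [398.2, 220.0]] [[339.4, 126.8], [364.5, 107.1], [392.4, 128.3], [368.5, 148.3]]
[[ 0.6532 -0.1909  0.076 ]
 [ 0.6448 -0.2952  0.0789]
 [ 0.5495 -0.2854  0.0599]
 [ 0.5569 -0.1813  0.062 ]]
c [ 0.6011 -0.2382  0.0692] len 0.09771194953291974 0.10449204618644227 n [-0.1683  0.0164  0.9856] tilt 9.733074633632517 yaw x -5.800624842861233 yaw y -4.348228249599863
[[402.31146240234375, 173.04620361328125], [449.4502258300781, 177.3609619140625], [444.82867431640625, 222.5608367919922], [397.6734619140625, 219.39088439941406]] [[338.98388671875, 124.61083984375], [364.5, 107.0999984741211], [392.7320251464844, 127.66802215576172], [368.14923095703125, 147.99388122558594]]
[[ 0.6554 -0.1912  0.0819]
 [ 0.6449 -0.2935  0.08  ]
 [ 0.5489 -0.2825  0.0643]
 [ 0.5578 -0.1801  0.0635]]
c [ 0.6018 -0.2368  0.0724] len 0.09894524197132747 0.10281993185752185 n [-0.1725  0.011   0.9849] tilt 9.95436362222031 yaw x -6.511147379476121 yaw y -5.394237595104994
[[0.5325 0.3345 0.01  ]
 [0.5388 0.2295 0.01  ]
 [0.4711 0.2236 0.01  ]
 [0.463  0.3282 0.01  ]] [0.5013 0.2789 0.01  ] sides 0.10527293187538689 0.0679938845631007
yaw 5.112340020353546
[[0.5327 0.2918 0.046 ]
 [0.533  0.2699 0.046 ]
 [0.4728 0.2655 0.046 ]
 [0.4725 0.2878 0.046 ]] [0.5028 0.2787 0.046 ] sides 0.02192666220157022 0.06035402220567583
yaw 3.9630465466736577
```

```bash
cat >> h.py <<'E'
def st():
    from plant import r;from scipy.spatial.transform import Rotation as Q
    s=r.get_state();M=Q.from_quat(s['eef_rot']).as_matrix();z=M[:,2]
    print('t',round(s['clock'],2),'pos',np.round(s['tool_pos'],4),'F',np.round(s['contact_force'],1),'M',np.round(s['moment'],2),'open mm',round(s['opening']*88.1,1),'toolx',np.round(M[:,0],3),'jaw yaw-90 mod180',round((np.degrees(np.arctan2(z[1],z[0]))-90+90)%180-90,2),'q',np.round(s['q'],2))
    return s
E
python3 -c "from h import *;st()"
```

```text
t 0.15 pos [ 0.2625 -0.5667  0.2521] F [-0.1  0.7  0.8] M [ 0.01  0.02 -0.04] open mm 87.8 toolx [-0.001  0.001 -1.   ] jaw yaw-90 mod180 24.86 q [ 1.17  0.69 -0.19  1.57  0.16  0.9  -0.22]
```

Request:
{"api": "apply_moves", "payload": {"travel": [[24,27,0],[24,27,0],[24,27,0],[24,27,0],[24,27,0],[24,27,0],[24,27,0],[24,27,0]], "roll": [-20.3,-20.3,-20.3,-20.3,-20.3,-20.3,-20.3,-20.3], "gripper": [8.8,8.8,8.8,8.8,8.8,8.8,8.8,8.8], "newtons": 25}}

```text
clock: 0.82
tool_pos: [0.4851, -0.3161, 0.2526]
eef_rot: [0.48, 0.52, -0.48, 0.519]
contact_force: [1.2, -0.6, 0.2]
opening: 0.999
```

Request:
{"api": "apply_moves", "payload": {"travel": [[1,32,0],[1,32,0],[1,32,0],[1,32,0],[1,32,0],[1,32,0],[1,32,0],[1,32,0]], "roll": [0,0,0,0,0,0,0,0], "gripper": [8.8,8.8,8.8,8.8,8.8,8.8,8.8,8.8]}}

```text
clock: 1.48
tool_pos: [0.4938, 0.0066, 0.2527]
eef_rot: [0.479, 0.521, -0.478, 0.52]
contact_force: [0.5, 0.0, -0.4]
opening: 0.997
```

Request:
{"api": "apply_moves", "payload": {"travel": [[0.5,27,-3],[0.5,27,-3],[0.5,27,-3],[0.5,27,-3],[0.5,27,-3],[0.5,27,-3],[0.5,27,-3],[0.5,27,-3]], "roll": [0,0,0,0,0,0,0,0], "gripper": [8.8,8.8,8.8,8.8,8.8,8.8,8.8,8.8]}}

```text
clock: 2.15
tool_pos: [0.4974, 0.2798, 0.2218]
eef_rot: [0.478, 0.523, -0.476, 0.52]
contact_force: [0.8, 0.7, -0.3]
opening: 1.001
```

```bash
python3 - <<'E'
from h import *;from plant import cams;import pickle
st();c=cams.snapshot('wrist');pickle.dump(c,open('w1.pkl','wb'));cv2.imwrite('pics/w1.png',c['image'][:,:,::-1])
st()
E
```

```text
t 2.15 pos [0.4974 0.2798 0.2218] F [ 0.8  0.7 -0.3] M [0.01 0.02 0.01] open mm 88.2 toolx [-0.001  0.005 -1.   ] jaw yaw-90 mod180 5.13 q [-0.6   0.65  0.02  1.77 -0.02  0.71 -2.05]
t 2.2 pos [0.498  0.2756 0.222 ] F [-0.7 -0.4 -0.7] M [ 0.02 -0.02 -0.04] open mm 88.1 toolx [-0.001  0.001 -1.   ] jaw yaw-90 mod180 4.9 q [-0.6   0.65  0.02  1.78 -0.02  0.71 -2.05]
```

View pics/w1.png

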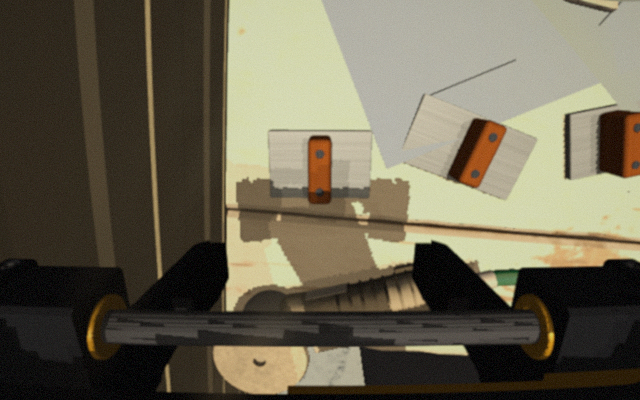

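```bash
python3 - <<'E'
import pickle;from h import *
c=pickle.load(open('w1.pkl','rb'))
hsv=cv2.cvtColor(c['image'],cv2.COLOR_RGB2HSV)
m=((hsv[...,0]<14)&(hsv[...,1]>150)&(hsv[...,2]>110)).astype(np.uint8);m[:,400:]=0;m[:,:290]=0;m[230:]=0;m[:120]=0
print(m.sum(),cv2.boundingRect(m))
bx=cv2.boxPoints(cv2.minAreaRect(cv2.findNonZero(m)));print(bx)
for p,z in((bx,.046),([(268.5,130),(371.5,130),(370.5,197.5),(269.5,196.5)],.01)):
    X=plane(c,p,z);x=X[0]+X[1]-X[2]-X[3];print(X,X.mean(0),np.linalg.norm(np.diff(X,axis=0),axis=1),np.degrees(np.arctan2(x[1],x[0])))
E
```

```text
1017 (309, 140, 22, 52)
[[309. 140.]
 [330. 140.]
 [330. 191.]
 [309. 191.]]
[[0.53086468 0.29310268 0.046     ]
 [0.53253776 0.27445128 0.046     ]
 [0.48542046 0.26986276 0.046     ]
 [0.48365841 0.28933636 0.046     ]] [0.50812033 0.28168827 0.046     ] [0.01872629 0.0473402  0.01955316] 5.061846569626627
[[0.53221916 0.33474456 0.01      ]
 [0.54131119 0.23325516 0.01      ]
 [0.47189832 0.22513045 0.01      ]
 [0.4634513  0.33052933 0.01      ]] [0.50221999 0.28091488 0.01      ] [0.10189584 0.06988675 0.10573683] 5.10314463950251
```

Request:
{"api": "apply_moves", "payload": {"travel": [[0.4,0.45,-4],[0.4,0.45,-8],[0.4,0.45,-12],[0.4,0.45,-15],[0.4,0.45,-16],[0.4,0.45,-16],[0.4,0.45,-16],[0.4,0.45,-16]], "roll": [0,0,0,0,0,0,0,0], "gripper": [6,6,6,6,6,6,6,6]}}

```text
clock: 2.87
tool_pos: [0.5047, 0.2766, 0.0647]
eef_rot: [0.481, 0.519, -0.479, 0.52]
contact_force: [-0.9, -0.3, 0.2]
opening: 0.68
```

```bash
python3 -c "from h import *;st()"
```

```text
t 2.87 pos [0.5047 0.2766 0.0647] F [-0.9 -0.3  0.2] M [ 0.06 -0.01  0.03] open mm 59.9 toolx [ 0.003  0.001 -1.   ] jaw yaw-90 mod180 4.5 q [-0.59  0.9   0.01  1.85 -0.02  0.38 -2.05]
```

Request:
{"api": "apply_moves", "payload": {"travel": [[-0.2,0.35,-2],[-0.2,0.35,-3.4],[-0.2,0.35,-3.4],[-0.2,0.35,-3.4],[-0.2,0.35,-3.4],[-0.2,0.35,-3.4],[-0.2,0.35,-3.4],[-0.2,0.35,-3.4]], "roll": [0,0,0,0,0,0,0,0], "gripper": [6,6,6,3.5,2,1,1,1], "newtons": 25}}

```text
clock: 3.53
tool_pos: [0.5015, 0.2801, 0.0293]
eef_rot: [0.48, 0.519, -0.48, 0.52]
contact_force: [0.3, -0.3, 1.1]
opening: 0.328
```

```bash
python3 -c "from h import *;st()"
```

```text
t 3.53 pos [0.5015 0.2801 0.0293] F [ 0.3 -0.3  1.1] M [-0.03  0.08 -0.02] open mm 28.9 toolx [ 0.001  0.    -1.   ] jaw yaw-90 mod180 4.55 q [-0.59  0.96  0.01  1.85 -0.02  0.32 -2.06]
```

Still closing; finish closing, then lift.

Request:
{"api": "apply_moves", "payload": {"travel": [[0,0,0],[0,0,0],[0,0,0],[0,0,0],[0,0,1],[0,0,3],[0,0,5],[0,0,7]], "roll": [0,0,0,0,0,0,0,0], "gripper": [1,1,1,1,1,1,1,1]}}

```text
clock: 4.2
tool_pos: [0.5004, 0.2791, 0.0993]
eef_rot: [0.479, 0.519, -0.481, 0.519]
contact_force: [-0.1, -0.1, -2.3]
opening: 0.245
```

Request:
{"api": "apply_moves", "payload": {"travel": [[0,0,4],[0,0,8],[0,0,10],[0,0,10],[0,0,10],[0,0,10],[0,0,10],[0,0,10]], "roll": [0,0,0,0,0,0,0,0], "gripper": [1,1,1,1,1,1,1,1]}}

```text
clock: 4.87
tool_pos: [0.5001, 0.2794, 0.197]
eef_rot: [0.478, 0.52, -0.481, 0.519]
contact_force: [-0.6, -0.2, -1.9]
opening: 0.247
```

```bash
python3 - <<'E'
from h import *;from plant import cams;import pickle
st();a=cams.snapshot('wrist')['image'];b=cams.snapshot('side')['image']
o=np.vstack([a[60:330,120:540],cv2.resize(b[100:370,150:420],None,fx=420/270,fy=1.2)[:,:]])
cv2.imwrite('pics/l1.png',o[:600,:,::-1]);st()
E
```

```text
t 4.87 pos [0.5001 0.2794 0.197 ] F [-0.6 -0.2 -1.9] M [0.   0.01 0.04] open mm 21.8 toolx [-0.003 -0.002 -1.   ] jaw yaw-90 mod180 4.56 q [-0.6   0.69  0.02  1.79 -0.02  0.67 -2.06]
t 4.97 pos [0.5006 0.2797 0.1975] F [-0.3  0.3 -2.6] M [0.03 0.03 0.04] open mm 22.1 toolx [-0.002 -0.001 -1.   ] jaw yaw-90 mod180 4.56 q [-0.6   0.69  0.02  1.78 -0.02  0.67 -2.06]
```

View pics/l1.png

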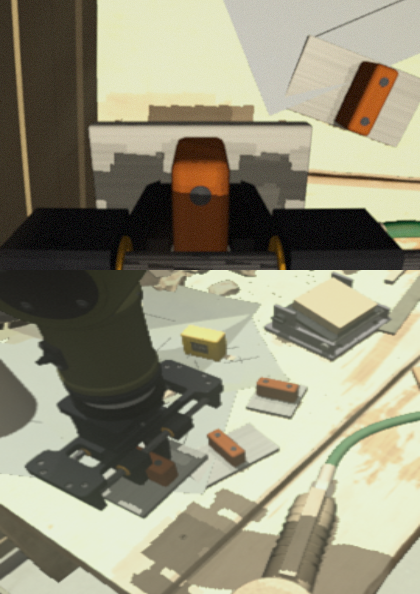

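Request:
{"api": "apply_moves", "payload": {"travel": [[5,-26,0],[5,-26,0],[5,-26,0],[5,-26,0],[5,-26,0],[5,-26,0],[5,-26,0],[5,-26,0]], "roll": [-5,-5,-5,-5,-5,-5,-5,-5], "gripper": [1,1,1,1,1,1,1,1]}}

```text
clock: 5.63
tool_pos: [0.5516, 0.0128, 0.1983]
eef_rot: [-0.503, -0.495, 0.506, -0.497]
contact_force: [-0.1, 1.3, -1.6]
opening: 0.245
```

Request:
{"api": "apply_moves", "payload": {"travel": [[4.5,-25.6,0],[4.5,-25.6,0],[4.5,-25.6,0],[4.5,-25.6,0],[4.5,-25.6,0],[4.5,-25.6,0],[4.5,-25.6,0],[4.5,-25.6,0]], "roll": [-5,-5,-5,-5,-5,-5,-5,-5], "gripper": [1,1,1,1,1,1,1,1]}}

```text
clock: 6.3
tool_pos: [0.5956, -0.2412, 0.1979]
eef_rot: [-0.524, -0.473, 0.526, -0.475]
contact_force: [-0.1, 0.3, -2.5]
opening: 0.246
```

```bash
python3 - <<'E'
from h import *;from plant import cams
st();a=cams.snapshot('wrist')['image'];b=cams.snapshot('side')['image']
o=np.vstack([a[0:300,120:620],cv2.resize(b[20:200,260:460],(500,450))[:300]])
cv2.imwrite('pics/m1.png',o[:600,:,::-1]);st()
E
```

```text
t 6.3 pos [ 0.5956 -0.2412  0.1979] F [-0.1  0.3 -2.5] M [ 0.04 -0.02  0.04] open mm 21.7 toolx [-0.    -0.003 -1.   ] jaw yaw-90 mod180 -5.83 q [ 0.33  0.77 -0.03  1.57  0.03  0.8  -1.39]
t 6.4 pos [ 0.5961 -0.2345  0.1979] F [-0.2  0.2 -2.2] M [0.1  0.03 0.02] open mm 21.8 toolx [-0.001  0.002 -1.   ] jaw yaw-90 mod180 -5.41 q [ 0.32  0.77 -0.03  1.57  0.03  0.8  -1.39]
```

View pics/m1.png

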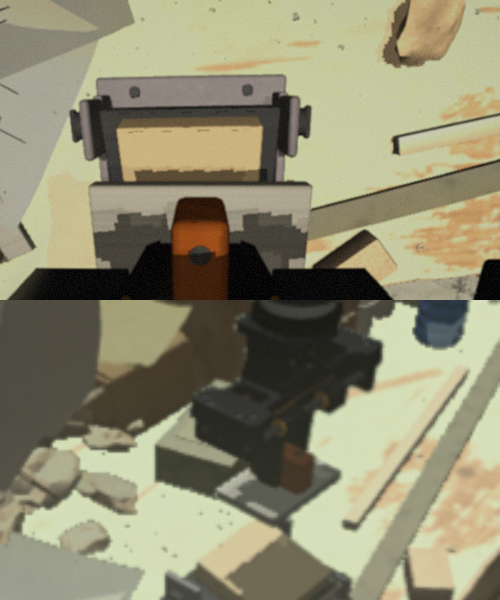

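Request:
{"api": "apply_moves", "payload": {"travel": [[0,-0.25,-3],[0,-0.25,-6],[0,-0.25,-7.5],[0,-0.25,-8.2],[0,-0.25,-8.2],[0,-0.25,-8.2],[0,-0.25,-8.2],[0,-0.25,-8.2]], "roll": [0,0,0,0,0,0,0,0], "gripper": [1,1,1,1,1,1,1,1], "newtons": 12}}

```text
clock: 7.07
tool_pos: [0.5973, -0.2384, 0.1183]
eef_rot: [0.524, 0.475, -0.523, 0.477]
contact_force: [-0.3, 0.5, -2.3]
opening: 0.246
```

```bash
python3 -c "from h import *;st()"
```

```text
t 7.07 pos [ 0.5973 -0.2384  0.1183] F [-0.3  0.5 -2.3] M [ 0.03 -0.04  0.05] open mm 21.7 toolx [ 0.003 -0.001 -1.   ] jaw yaw-90 mod180 -5.42 q [ 0.32  0.88 -0.03  1.62  0.04  0.64 -1.39]
```

Request:
{"api": "apply_moves", "payload": {"travel": [[0,0,-0.1],[0,0,-0.2],[0,0,-0.3],[0,0,-0.4],[0,0,-0.5],[0,0,-0.6],[0,0,-0.7],[0,0,-0.8]], "roll": [0,0,0,0,0,0,0,0], "gripper": [1,1,1,1,1,1,1,1], "newtons": 9}}

```text
clock: 7.73
tool_pos: [0.5948, -0.2385, 0.1087]
eef_rot: [-0.523, -0.476, 0.524, -0.475]
contact_force: [-5.2, 0.3, 3.6]
opening: 0.25
```

Request:
{"api": "apply_moves", "payload": {"travel": [[0,0,-0.05],[0,0,-0.1],[0,0,-0.15],[0,0,-0.2],[0,0,-0.25],[0,0,-0.3],[0,0,-0.3],[0,0,-0.3]], "roll": [0,0,0,0,0,0,0,0], "gripper": [1,1,1,1,1,1,1,1]}}

```text
clock: 8.4
tool_pos: [0.5965, -0.2386, 0.1057]
eef_rot: [0.523, 0.475, -0.523, 0.476]
contact_force: [-3.0, -0.1, 1.7]
opening: 0.25
```

```bash
python3 -c "from h import *;st()"
```

```text
t 8.4 pos [ 0.5965 -0.2386  0.1057] F [-3.  -0.1  1.7] M [ 0.11  0.56 -0.02] open mm 22.0 toolx [ 0.001 -0.    -1.   ] jaw yaw-90 mod180 -5.44 q [ 0.32  0.9  -0.03  1.62  0.04  0.62 -1.39]
```

Request:
{"api": "apply_moves", "payload": {"travel": [[0,0,-0.05],[0,0,-0.1],[0,0,-0.15],[0,0,-0.2],[0,0,-0.25],[0,0,-0.3],[0,0,-0.3],[0,0,-0.3]], "roll": [0,0,0,0,0,0,0,0], "gripper": [1,1,1,1,1,1,1,1]}}

```text
clock: 9.07
tool_pos: [0.5961, -0.2386, 0.1036]
eef_rot: [-0.523, -0.476, 0.523, -0.476]
contact_force: [-5.4, 1.0, 7.2]
opening: 0.252
```

```bash
python3 - <<'E'
from h import *;from plant import cams
st();b=cams.snapshot('side')['image'];a=cams.snapshot('wrist')['image']
o=np.vstack([a[0:300,120:620],cv2.resize(b[60:170,290:450],(500,344))[:300]])
cv2.imwrite('pics/p1.png',o[:600,:,::-1]);st()
E
```

```text
t 9.07 pos [ 0.5961 -0.2386  0.1036] F [-5.4  1.   7.2] M [0.14 1.15 0.03] open mm 22.2 toolx [-0. -0. -1.] jaw yaw-90 mod180 -5.45 q [ 0.32  0.9  -0.03  1.63  0.04  0.62 -1.39]
t 9.17 pos [ 0.5961 -0.2385  0.1036] F [-6.   0.3  8.5] M [ 0.21  1.13 -0.03] open mm 21.9 toolx [-0. -0. -1.] jaw yaw-90 mod180 -5.45 q [ 0.32  0.9  -0.03  1.63  0.04  0.62 -1.39]
```

View pics/p1.png

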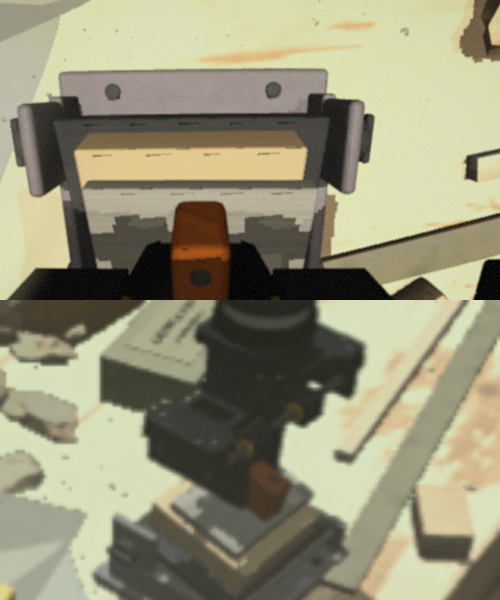

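```bash
python3 - <<'E'
from h import *;from plant import cams;import pickle
b=cams.snapshot('side');a=cams.snapshot('wrist');t=cams.snapshot('top');pickle.dump((a,b,t),open('p2.pkl','wb'));st()
A=cv2.resize(a['image'][100:250,180:470],(800,414));B=cv2.resize(b['image'][112:162,330:405],(400,267),interpolation=cv2.INTER_CUBIC)[:186];C=cv2.resize(t['image'][165:235,385:465],(400,350),interpolation=cv2.INTER_CUBIC)[100:286]
cv2.imwrite('pics/p2.png',np.vstack([A,np.hstack([B,C])])[:,:,::-1])
E
```

```text
t 9.32 pos [ 0.5961 -0.2386  0.1036] F [-5.8  0.6  6.9] M [0.2  1.1  0.03] open mm 21.7 toolx [-0. -0. -1.] jaw yaw-90 mod180 -5.45 q [ 0.32  0.9  -0.03  1.63  0.04  0.62 -1.39]
```

View pics/p2.png

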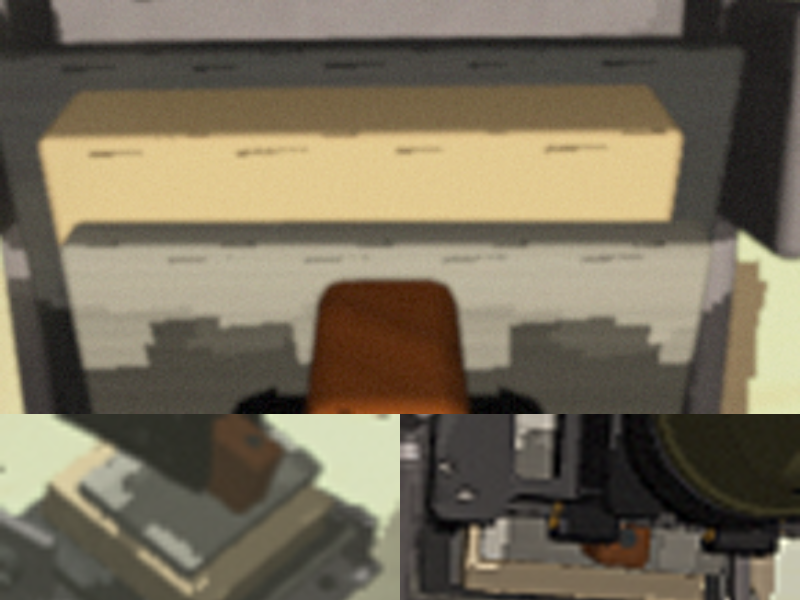

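```bash
python3 - <<'E'
from h import *;import pickle
np.set_printoptions(precision=4,suppress=True)
a,b,t=pickle.load(open('p2.pkl','rb'))
f=lambda p:np.array(p)/2.759+[180,100]
for n,p,z in(('slab',[(40,141),(682,132)],.081),('plate top',[(66,243),(712,241)],.0885),('plate bot',[(75,224),(712,222)],.0785)):
    X=plane(a,f(p),z);d=X[0]-X[1];print(n,X,X.mean(0),np.linalg.norm(d),'yaw',np.degrees(np.arctan2(-d[0],d[1])))
# side: plate top corners vs slab top corners, crop scale 400/75, row offset 414
g=lambda p:(np.array(p)-[0,414])/(400/75)+[330,112]
for n,p,z in(('slab TL,BL',[(48,487),(195,598)],[.081,.0638]),('plate TL,BL',[(80,484),(197,570)],[.0885,.0765])):
    for q,zz in zip(g(p),z): print(n,plane(b,[q],zz))
E
```

```text
slab [[ 0.6518 -0.187   0.081 ]
 [ 0.6432 -0.2922  0.081 ]] [ 0.6475 -0.2396  0.081 ] 0.10555612545774289 yaw -4.701046865742752
plate top [[ 0.6361 -0.1908  0.0885]
 [ 0.6264 -0.2948  0.0885]] [ 0.6312 -0.2428  0.0885] 0.10438165533604381 yaw -5.300345668000498
plate bot [[ 0.6368 -0.1893  0.0785]
 [ 0.6267 -0.298   0.0785]] [ 0.6317 -0.2436  0.0785] 0.10925764001630912 yaw -5.297015729491385
slab TL,BL [[ 0.6515 -0.1896  0.081 ]]
slab TL,BL [[ 0.5628 -0.1824  0.0638]]
plate TL,BL [[ 0.6356 -0.1927  0.0885]]
plate TL,BL [[ 0.5656 -0.1865  0.0765]]
```

```bash
python3 - <<'E'
from h import *;import pickle
np.set_printoptions(precision=4,suppress=True)
a,b,t=pickle.load(open('p2.pkl','rb'))
f=lambda p:np.array([p])/2.759+[180,100]
g=lambda p:(np.array([p])-[0,414])/(400/75)+[330,112]
h=lambda p:(np.array([p])-[400,314])/5+[385,165]
P=tri(a,f((66,243)),b,g((80,484)))[0];Q=tri(t,h((480,558)),b,g((197,570)))[0]
S=tri(a,f((40,141)),b,g((48,487)))[0];U=tri(t,h((465,585)),b,g((195,598)))[0]
for n,A,B in(('plate',P,Q),('slab',S,U)):
    d=A-B;print(n,A,B,np.linalg.norm(d),'slope',np.degrees(np.arctan2(d[2],np.hypot(d[0],d[1]))))
E
```

```text
plate [ 0.6357 -0.1915  0.0893] [ 0.5675 -0.1857  0.0763] 0.06965267216792229 slope 10.75350378146844
slab [ 0.6514 -0.1879  0.0823] [ 0.5596 -0.179   0.0679] 0.09334625526454467 slope 8.902230520327278
```

Request:
{"api": "apply_moves", "payload": {"travel": [[0,0,-0.02],[0,0,-0.04],[-0.05,0,-0.05],[-0.05,0,-0.05],[-0.05,0,-0.05],[-0.05,0,-0.05],[-0.05,0,-0.05],[-0.05,0,-0.05]], "roll": [0,0,0,0,0,0,0,0], "gripper": [1,1,1,1,1,1,1,1]}}

```text
clock: 9.98
tool_pos: [0.5961, -0.2386, 0.1035]
eef_rot: [0.523, 0.475, -0.523, 0.476]
contact_force: [-6.8, 1.1, 10.6]
opening: 0.249
```

```bash
python3 -c "from h import *;st()"
```

```text
t 9.98 pos [ 0.5961 -0.2386  0.1035] F [-6.8  1.1 10.6] M [0.22 1.21 0.03] open mm 21.9 toolx [ 0.001 -0.    -1.   ] jaw yaw-90 mod180 -5.45 q [ 0.32  0.9  -0.03  1.63  0.04  0.62 -1.39]
```

Request:
{"api": "apply_moves", "payload": {"travel": [[0,0,0],[0,0,0],[0,0,0],[0,0,0],[0,0,0],[0,0,0],[0,0,0],[0,0,0]], "roll": [0,0,0,0,0,0,0,0], "gripper": [1,1,1,1,1,1,1,1], "newtons": 20}}

```text
clock: 10.65
tool_pos: [0.5961, -0.2386, 0.1035]
eef_rot: [0.523, 0.475, -0.523, 0.476]
contact_force: [-5.5, 0.7, 10.0]
opening: 0.25
```

```bash
python3 - <<'E'
from h import *;from plant import r,cams
s=st();a=cams.snapshot('top');s=st();print('qd',np.abs(s['qd']).max())
E
```

```text
t 10.65 pos [ 0.5961 -0.2386  0.1035] F [-5.5  0.7 10. ] M [0.26 1.19 0.1 ] open mm 22.0 toolx [ 0.001 -0.    -1.   ] jaw yaw-90 mod180 -5.45 q [ 0.32  0.9  -0.03  1.63  0.04  0.62 -1.39]
t 10.7 pos [ 0.5961 -0.2385  0.1035] F [-5.9  0.6  9.9] M [0.32 1.18 0.01] open mm 22.0 toolx [ 0.001 -0.    -1.   ] jaw yaw-90 mod180 -5.44 q [ 0.32  0.9  -0.03  1.63  0.04  0.62 -1.39]
qd 0.0016072986289068674
```

Steady at about 13 N on the stone, gripped and still; handing in.

```bash
python3 -c "
from plant import r;print(r.finish_job())
from h import *;st()"
```

```text
the job is handed in; nothing more can be done
None
the job is handed in; nothing more can be done
```

I picked up the middle-sized float, laid it on the slab and handed the job in at about 10.7 s, still gripping it and pressing it flush. The finish call gave no verdict.

**How it was done:** I identified the float from its plate, which measured about 105 mm by 68 mm. I carried it over and pressed it onto the stone with a light 9 N grip, so that it pivoted about the jaw axis to the slope. I then raised the grip setting to 20 N and held.

**Last checks:**
- **Force:** about 13 N normal to the stone, worked out from the wrist force and the float's weight of about 2.3 N.
- **Stillness and grip:** the arm was still and the opening was 22 mm, which matches the bar.
- **Slope:** the plate triangulated at 10.8° and the slab at 8.9–10°. That agrees only to about 1–2°, against the 2.9° allowed. In the last press 0.5 mm of commanded travel moved the tool only about 0.1 mm while the force rose about 3 N, which supports flush contact.
- **Squareness:** within about 1°.
- **Centring:** about 0–3 mm off along the slope and 3–5 mm off across it. I left this uncorrected because 12 mm is allowed.
- **Friction:** a downhill drag of about 4 N remained.
- **Other floats:** I never touched them, but I did not measure their positions again at the end.

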